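Unpin a drive carrier and click it home in the test dock

ROBOT

A 7-joint arm with a two-finger parallel gripper is mounted at the origin on the work surface. World frame = base frame: x ahead of the robot, y to its left, z up, the work surface at z = 0. Lengths are in m, angles in rad, forces in N, time in s.
With the tool pointing down it reaches from about 0.425 to 1.025 m from the base axis. Payload 9.4 kg.
Tool frame: the origin (TCP) lies between the finger pads; the fingertips stand 8 mm ahead of it and the grasp point (between the pads) lies 11 mm behind it (tip_reach is the distance from the TCP to the fingertips, in m); y points along the fingers, x is the direction in which the jaws open and shut, and the axes are right-handed (so a half turn about y gives the same grasp; the last joint's range is limited). The gripper opens to 93 mm and grips with 3 to 60 N. Pads are 15 mm wide; open, the fingers measure 128 mm over their backs; the gripper's body (75 mm by 188 mm) begins 65 mm behind the grasp point.
Start: joints at [-1.294, 0.599, -0.003, 1.599, 0.002, 0.943, -0.08], TCP at [0.251, 0.68, 0.227] pointing down, gripper open.
Joint ranges: [-2.57, 2.57], [-0.35, 1.97], [-1.29, 1.29], [0.11, 2.56], [-1.05, 4.19], [0.11, 1.86], [-2.63, 2.63]. Speed limits (rad/s): [2.22, 2.22, 3.01, 3.01, 3.14, 3.14, 3.14].

INTERFACE

Orientations are given as a 3x3 rotation matrix whose columns are the frame's x, y, z axes.
In Python, from cell import get_state, snapshot, calibration, close_job, tip_reach gives the robot as it stands.
- The arm moves only by the tool drive_tool, never from a script. Its argument "steps" is a list of rows, each an object of numbers: "x", "y", "z": the shift along the tool's x, y, z in mm; "rx", "ry", "rz": the turn, a rotation vector about the tool's x, y, z in rad; "hand": the opening, from 0 (shut) to 1 (fully open). A call has exactly 10 rows; each row is the pose to reach, as a shift and turn from the pose measured when the call began, along the tool's axes at that moment; what a row does not reach only later rows make up. A row lasts 1/10 s, in which the tool goes at most 50 mm and 8.59 degrees, less where a joint would pass 70% of its speed; a pose out of reach is approached as far as the arm can. A call with a gripper value outside its range is refused whole. The fingers move at their own pace and stop on an object; "force" is the grip in N (left out, the last holds). Time passes only in rows, so rows that repeat a pose let the fingers close, or fill a call up. It gives the time, the measured TCP pose, the force and the opening at its end, in the units of the state.
- get_state(): the state, without advancing time (a new reading comes with each control period).
- snapshot(name): name is "scene" or "top" or "wrist"; returns (picture, depth): 480x640x3 uint8, blue, green, red; 480x640 float32, m along the optical axis (not along the pixel's ray), 0 where there is no reading.
- calibration(name): a dict with "camera_matrix" (3x3 intrinsics, pixels), "R" (3x3) and "t" (3): a world point X has camera coordinates R X + t. Camera axes: x right, y down, z forward; pixel columns grow to the right and rows downward; lengths in m; the calibration is good to about 2 mm. A picture is of the moment at which its call begins: read the wrist's pose just before it. calibration takes no time and is no camera call; for the wrist camera it gives the pose at the moment of the call.
- close_job(): hands the job in, once; it reports no verdict.
The state is a dict: "time": time; "joint_pos": joint angles; "dq": joint speeds; "joint_efforts": joint torques, N m; "ee_pos": TCP position; "orientation": TCP orientation; "force": force on the tool from outside, world axes, zero at the start; "ft_torque": the same for the moment, N m; "grip_width": opening from 0.0 (shut) to 1.0 (fully open).
Only numpy, scipy, OpenCV 4.12 (cv2) and the standard library are available. Lean on these libraries where they do the work, as an engineer would, in place of code of your own. Each camera call takes 0.05 s, during which the arm holds its last target. There are 200 camera calls.

TASK

The blue drive carrier in the test dock is pinned back by a looped spring clip. Pull the clip sideways out of the upright pin and lay it in the blue parts tray, then push the carrier by its orange handle toward the black connector until it clicks fully home. Leave the other things on the bench where they are.

Things in the scene. Friction and masses are not known exactly. Their poses are not given: they have to be found in the camera images.
- dock: Drive test dock fixed to the bench: aluminium base plate 270 x 120 x 12 mm. Origin on the bench under the dock, 10 mm to +x of the plate's middle; x = push direction, to the black connector block (x +91 to +125 mm, 52 mm high); z up. Grey rails (34 mm high, y +-46 to +-58 mm, x -40 to +123 mm) flank the carrier.
- deck (a point): On top of the dock's lock deck, 85 mm to the dock's -x: two dark steel strips (dock x -113 to -45 mm, y +-12 to +-30 mm, top 50 mm above the bench), the pin standing in the slot between. A red stop block on each strip (x -78 to -66 mm, top 66 mm high) bars the clip's straight leg, so the carrier can move only about 5 mm until the clip is out.
- carrier (a joint): Travel of the carrier (blue sled with a silver drive, a steel pin and an orange handle) along the dock's +x, in m: 0 = pinned back (start), 0.029 = fully home against the stop. Sliding takes about 2 N; between 0.015 and 0.023 two sprung balls resist with up to 10 N; past 0.023 they snap it home and hold it.
- pin_hole (a point): Centre of the cross hole in the carrier's upright steel pin (18 mm diameter, top 78 mm above the bench; hole along the dock's y, 53 mm above the bench). At the start 85 mm to -x of the dock's origin; moves with the carrier.
- handle_top (a point): Middle of the top edge of the carrier's upright orange handle: a plate 12 mm thick (dock x), 50 mm wide (dock y), top 85 mm above the bench, its -x face flat and clear down to 25 mm above the bench; 55 mm to -x of the pin. Moves with the carrier.
- clip: Looped spring clip of yellow-plated 5 mm wire, loose, 119 mm long. Origin: centre of the loop at mid wire, about 52 mm above the bench at the start, 62 mm from the pin to the dock's -y, overhanging the deck. x across the loop, y along the legs, z up; axes match the dock's at the start. Loop 30 mm wide over two sides, straight for 20 mm about the origin, round end at y -25 mm; 38 mm of free height below.
- clip_tip (a point): Free end of the clip's straight leg (x +6, y +93 mm in the clip's frame), which passes through the pin; a sprung bent leg hugs the pin's -x side. The clip comes out by a straight pull along its own -y: 10 to 15 N in the first 10 mm, then light; the straight leg is clear of the pin after 45 mm.
- tray: Blue open parts tray, fixed, outside 160 (x) x 200 (y) x 25 mm high, walls and floor 4 mm. Origin: centre of its underside, on the bench. A small brass spacer lies in its +x, +y corner.
- spacer: Brass spacer ring, 22 mm across, 10 mm high, loose in the tray's +x, +y corner. Origin: centre of its underside. It may be nudged.
- driver: Bystander: yellow screwdriver about 200 mm long, lying on the right side. Leave it.
- spare_drive: Bystander: dark loose drive 100 x 70 x 10 mm, left side. Leave it.
- air_can: Bystander: upright can 66 mm across, 190 mm high, left side. Leave it.
- mug: Bystander: white mug 80 mm across, 95 mm high, right side. Leave it.
- brush: Bystander: wooden-handled brush lying on the left side, near the robot. Leave it.
- ram: Bystander: green memory module 133 x 30 x 4 mm, lying flat in front of the robot. Leave it.

How it is judged:
By the outcome, as a careful person would: the job done as asked, in the order asked, and still so for the second after the job is handed in, with the robot touching nothing.
It also fails if it takes over 54 s, if anything falls off the work surface, if the arm or the gripper's body presses on something with over 40 N, if the wrist force passes 120 N, or if a joint passes its speed limit or range.

## Working session

There is one attempt and no reset: what is moved stays moved. The work goes in short steps, Python scripts to look and compute and a tool call to move; the robot and the scene stay as the last step left them, time stands still between calls to the robot, and variables do not carry over. Pictures are saved under pics/ and viewed, about 8 in all and at most 12, crops included, and the job is handed in when it is done.

Besides the shell and the picture viewer there is one more tool, called as name([rows], argument=value, ...), one row to a line, values as JSON. drive_tool: Moves the arm, as the interface text tells. Its arguments: {"type":"object","properties":{"steps":{"type":"array"},"force":{"type":"number"}},"required":["steps"]}

```bash
mkdir -p pics; ls
python3 - <<'E'
from cell import *
import cv2,numpy as np
s=get_state();print({k:np.round(v,3).tolist() for k,v in s.items()},tip_reach)
for n in("scene","top"):
    p,d=snapshot(n);c=calibration(n);cv2.imwrite(f"pics/{n}0.png",p);np.save(f"pics/{n}0d.npy",d)
    print(n,np.round(c["camera_matrix"],1).tolist(),np.round(c["R"],3).tolist(),np.round(c["t"],3).tolist())
E
```

```text
pics
{'time': 0.0, 'joint_pos': [-1.294, 0.6, -0.003, 1.6, 0.002, 0.943, -0.08], 'dq': [-0.0, 0.001, 0.002, -0.001, 0.001, -0.0, 0.001], 'joint_efforts': [-0.002, -76.506, 1.497, -25.236, -0.053, 0.016, 0.0], 'ee_pos': [0.251, 0.68, 0.226], 'orientation': [[0.346, -0.0, -0.938], [0.938, -0.001, 0.346], [-0.002, -1.0, -0.0]], 'force': [0.341, -0.36, -0.575], 'ft_torque': [0.06, -0.011, 0.026], 'grip_width': 0.996} 0.008
scene [[596.5, 0.0, 313.9], [0.0, 596.5, 244.5], [0.0, 0.0, 1.0]] [[0.676, 0.737, -0.001], [0.558, -0.513, -0.653], [-0.482, 0.44, -0.758]] [-0.333, -0.253, 2.024]
top [[516.2, 0.0, 318.3], [0.0, 516.2, 242.7], [0.0, 0.0, 1.0]] [[0.023, -1.0, -0.006], [-0.986, -0.021, -0.164], [0.163, 0.01, -0.987]] [-0.03, 0.534, 1.475]
```

View pics/top0.png

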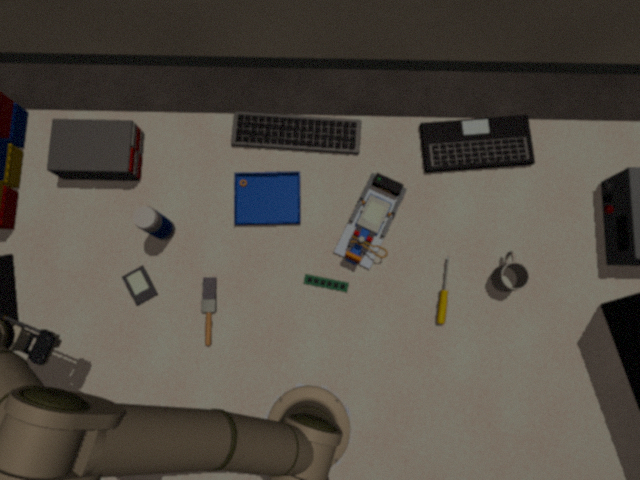

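View pics/scene0.png

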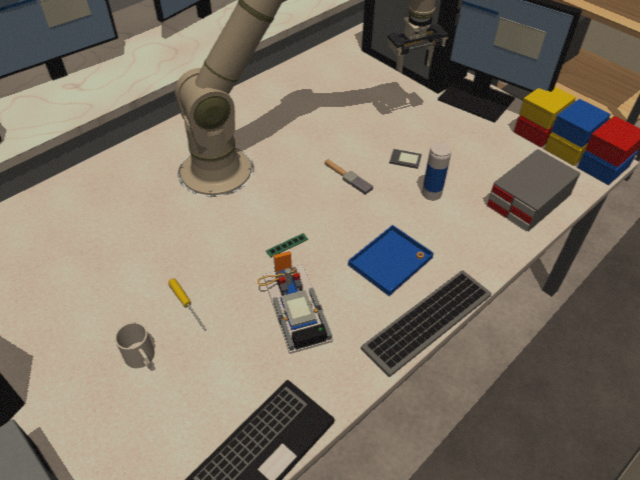

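The top view shows the dock with the pin near (362,240), the orange handle at (351,262), the clip loop at (380,253) and the connector at (387,185). The tray is centred near (267,199) with the spacer at (243,183). I'll measure these now.

```bash
cat > h.py <<'E'
import cv2,numpy as np
from cell import *
def ray(c,uv,z):
    K,R,t=(np.array(c[k]) for k in("camera_matrix","R","t"))
    o=-R.T@t; d=R.T@np.linalg.inv(K)@np.array([uv[0],uv[1],1.]); return o+d*(z-o[2])/d[2]
def cloud(c,d):
    K,R,t=(np.array(c[k]) for k in("camera_matrix","R","t"))
    v,u=np.indices(d.shape); p=np.stack([(u-K[0,2])/K[0,0]*d,(v-K[1,2])/K[1,1]*d,d],-1)
    P=(p-t)@R; P[d==0]=np.nan; return P
E
python3 - <<'E'
from h import *
p=cv2.imread("pics/top0.png");d=np.load("pics/top0d.npy");c=calibration("top");P=cloud(c,d)
cv2.imwrite("pics/topc.png",cv2.resize(p[165:275,325:415],None,fx=5.4,fy=5.4,interpolation=cv2.INTER_CUBIC))
h=cv2.cvtColor(p,cv2.COLOR_BGR2HSV)
def blobs(m,n,z):
    k,l,s,ce=cv2.connectedComponentsWithStats(m.astype(np.uint8))
    for i in range(1,k):
        if s[i,4]>8: print(n,s[i].tolist(),ce[i].round(1),"ray",ray(c,ce[i],z).round(4),"depthmed",np.nanmedian(P[l==i],0).round(4))
roi=np.zeros(d.shape,bool);roi[165:275,225:415]=1
H,S,V=h[...,0],h[...,1],h[...,2]
blobs(roi&(H>=5)&(H<18)&(S>150)&(V>90),"orange",.085)
blobs(roi&(H>=18)&(H<35)&(S>80)&(V>70),"yellow",.052)
blobs(roi&((H<5)|(H>172))&(S>130)&(V>60),"red",.066)
m=(roi&(H>100)&(H<125)&(S>130)&(V>50)).astype(np.uint8)
blobs(m>0,"blue",.02)
m[:,320:]=0
r=cv2.minAreaRect(cv2.findNonZero(m));print(r);q=cv2.boxPoints(r);print([ray(c,x,.025).round(3).tolist() for x in q],ray(c,r[0],.025))
m=roi&(V<50);m[:,:350]=0;blobs(m,"black",.052)
E
```

```text
orange [346, 251, 15, 10, 51] [352.9 255.5] ray [ 0.4923 -0.1176  0.085 ] depthmed [ 0.4917 -0.1178  0.0845]
yellow [364, 241, 7, 5, 12] [366.7 243.1] ray [ 0.5345 -0.1594  0.052 ] depthmed [ 0.5344 -0.1588  0.0524]
red [354, 230, 5, 6, 20] [356.2 232.4] ray [ 0.5629 -0.1274  0.066 ] depthmed [ 0.5625 -0.1269  0.065 ]
red [367, 236, 5, 6, 22] [369.2 238.6] ray [ 0.5456 -0.1654  0.066 ] depthmed [ 0.5451 -0.1652  0.0649]
blue [235, 173, 65, 51, 3059] [267.3 199.4] ray [0.6677 0.1402 0.02  ] depthmed [0.6708 0.141  0.004 ]
blue [360, 228, 9, 10, 52] [364.2 232.4] ray [ 0.5722 -0.1546  0.02  ] depthmed [ 0.5725 -0.154   0.0209]
blue [351, 244, 11, 11, 67] [356.2 249.3] ray [ 0.5205 -0.131   0.02  ] depthmed [ 0.5209 -0.1305  0.0211]
((267.0, 197.99998474121094), (63.99999237060547, 49.99999237060547), 0.0)
[[0.592, 0.234, 0.025], [0.747, 0.241, 0.025], [0.751, 0.046, 0.025], [0.596, 0.042, 0.025]] [0.67076016 0.14062749 0.025     ]
black [372, 174, 30, 23, 374] [386.9 184.9] ray [ 0.7115 -0.2183  0.052 ] depthmed [ 0.7131 -0.219   0.0501]
black [353, 242, 8, 5, 18] [357.2 243.8] ray [ 0.5319 -0.1317  0.052 ] depthmed [ 0.5338 -0.134   0.0371]
black [350, 258, 8, 7, 25] [353.1 261.1] ray [ 0.4806 -0.1204  0.052 ] depthmed [ 0.4841 -0.1223  0.0263]
```

View pics/topc.png

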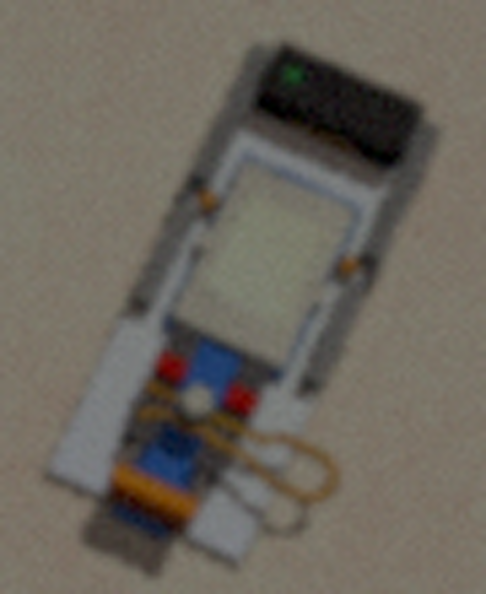

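Checks so far:
- The depth heights fit: handle .0845, stops .065, clip .052.
- The dock origin comes out at (0.6195,-0.1762) from both the stops and the handle, with yaw about -24.6°.

Next is a helper for the moves, then I go above the clip.

```bash
cat >> h.py <<'E'
YAW=np.radians(-24.6);O=np.array([.6195,-.1762])
X=np.array([np.cos(YAW),np.sin(YAW)]);Y=np.array([-X[1],X[0]])
def dock(x,y,z): return np.r_[O+x/1e3*X+y/1e3*Y,z/1e3]
def rel(p,yaw=YAW,s=None):
    from scipy.spatial.transform import Rotation as Ro
    s=s or get_state();R=np.array(s["orientation"])
    T=np.array([[np.cos(yaw),0,-np.sin(-yaw)*-1],[np.sin(yaw),0,0],[0,-1,0]]);T[:,2]=np.cross(T[:,0],T[:,1])
    print("shift",(R.T@(np.array(p)-s["ee_pos"])*1e3).round(1),"rot",Ro.from_matrix(R.T@T).as_rotvec().round(3))
E
python3 - <<'E'
from h import *
print(dock(-85,-66,200))
rel([.42,.2,.226],np.radians(20)); rel(dock(-85,-66,200))
E
```

```text
[ 0.5147404  -0.20082572  0.2       ]
shift [-391.5    0.4 -324.7] rot [ 0.001  0.868 -0.001]
shift [-734.6   27.  -552.4] rot [ 1.000e-03  1.646e+00 -1.000e-03]
```

drive_tool([
  {"x": -40, "z": -32, "ry": 0.09, "hand": 0.54},
  {"x": -80, "z": -65, "ry": 0.18, "hand": 0.54},
  {"x": -118, "z": -97, "ry": 0.27, "hand": 0.54},
  {"x": -157, "z": -130, "ry": 0.36, "hand": 0.54},
  {"x": -196, "z": -162, "ry": 0.45, "hand": 0.54},
  {"x": -235, "z": -195, "ry": 0.54, "hand": 0.54},
  {"x": -274, "z": -227, "ry": 0.63, "hand": 0.54},
  {"x": -313, "z": -260, "ry": 0.72, "hand": 0.54},
  {"x": -352, "z": -292, "ry": 0.8, "hand": 0.54},
  {"x": -391, "z": -325, "ry": 0.87, "hand": 0.54},
])

```text
$.steps[0]: bad value
```

Run:
```python
from h import *
s=get_state();print(s["ee_pos"],s["time"]);rel(dock(-85,-66,200))
```

```text
[0.25104323 0.67970265 0.22585963] 0.1
shift [-734.6   27.  -552.4] rot [ 1.000e-03  1.646e+00 -1.000e-03]
```

The first row was refused, so I'll supply every key.

drive_tool([
  {"x": -40, "y": 0, "z": -32, "rx": 0, "ry": 0.09, "rz": 0, "hand": 0.54},
  {"x": -80, "y": 0, "z": -65, "rx": 0, "ry": 0.18, "rz": 0, "hand": 0.54},
  {"x": -118, "y": 0, "z": -97, "rx": 0, "ry": 0.27, "rz": 0, "hand": 0.54},
  {"x": -157, "y": 0, "z": -130, "rx": 0, "ry": 0.36, "rz": 0, "hand": 0.54},
  {"x": -196, "y": 0, "z": -162, "rx": 0, "ry": 0.45, "rz": 0, "hand": 0.54},
  {"x": -235, "y": 0, "z": -195, "rx": 0, "ry": 0.54, "rz": 0, "hand": 0.54},
  {"x": -274, "y": 0, "z": -227, "rx": 0, "ry": 0.63, "rz": 0, "hand": 0.54},
  {"x": -313, "y": 0, "z": -260, "rx": 0, "ry": 0.72, "rz": 0, "hand": 0.54},
  {"x": -352, "y": 0, "z": -292, "rx": 0, "ry": 0.8, "rz": 0, "hand": 0.54},
  {"x": -391, "y": 0, "z": -325, "rx": 0, "ry": 0.87, "rz": 0, "hand": 0.54},
])

```text
time: 1.1
ee_pos: [0.4176, 0.2067, 0.2265]
orientation: [[0.941, -0.0, -0.337], [0.337, -0.001, 0.941], [-0.001, -1.0, -0.001]]
force: [0.7, 0.2, 0.5]
grip_width: 0.54
```

Run:
```python
from h import *
s=get_state();print(s["ee_pos"],s["time"],s["grip_width"]);rel(dock(-85,-66,200))
```

```text
[0.41760459 0.20668918 0.22645333] 1.1 0.5395268506383869
shift [ -46.    26.9 -416.4] rot [ 0.001  0.773 -0.   ]
```

drive_tool([
  {"x": -5, "y": 0, "z": -42, "rx": 0, "ry": 0.09, "rz": 0, "hand": 0.54},
  {"x": -10, "y": 0, "z": -88, "rx": 0, "ry": 0.18, "rz": 0, "hand": 0.54},
  {"x": -15, "y": 5, "z": -134, "rx": 0, "ry": 0.27, "rz": 0, "hand": 0.54},
  {"x": -20, "y": 10, "z": -180, "rx": 0, "ry": 0.36, "rz": 0, "hand": 0.54},
  {"x": -25, "y": 15, "z": -228, "rx": 0, "ry": 0.45, "rz": 0, "hand": 0.54},
  {"x": -30, "y": 20, "z": -276, "rx": 0, "ry": 0.54, "rz": 0, "hand": 0.54},
  {"x": -36, "y": 25, "z": -324, "rx": 0, "ry": 0.63, "rz": 0, "hand": 0.54},
  {"x": -41, "y": 27, "z": -370, "rx": 0, "ry": 0.72, "rz": 0, "hand": 0.54},
  {"x": -46, "y": 27, "z": -416, "rx": 0, "ry": 0.773, "rz": 0, "hand": 0.54},
  {"x": -46, "y": 27, "z": -416, "rx": 0, "ry": 0.773, "rz": 0, "hand": 0.54},
])

```text
time: 2.1
ee_pos: [0.5151, -0.2071, 0.2001]
orientation: [[0.906, 0.001, 0.424], [-0.424, -0.005, 0.906], [0.003, -1.0, -0.004]]
force: [0.8, 0.2, 0.0]
grip_width: 0.541
```

Run:
```python
from h import *
c=calibration("wrist");p,d=snapshot("wrist");K,R,t=(np.array(c[k]) for k in("camera_matrix","R","t"))
for n,q in dict(pin=dock(-85,0,78),loop=dock(-85,-62,52),handle=dock(-140,0,85)).items():
    v=K@(R@q+t);v=v[:2]/v[2];print(n,q.round(4),v.round(0));cv2.drawMarker(p,tuple(map(int,v)),(255,0,255),0,12,1)
cv2.imwrite("pics/w1.png",p);rel(dock(-85,-66,54))
```

```text
pin [ 0.5422 -0.1408  0.078 ] [318. 143.]
loop [ 0.5164 -0.1972  0.052 ] [319. 217.]
handle [ 0.4922 -0.1179  0.085 ] [244. 144.]
shift [ -1.1 145.7   3.1] rot [ 0.003 -0.005  0.001]
```

View pics/w1.png

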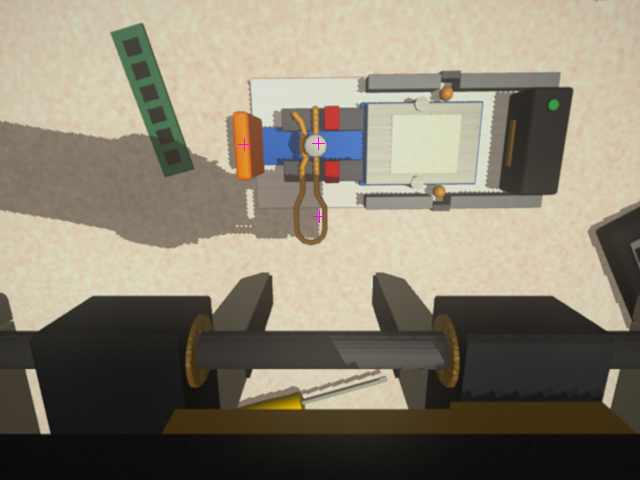

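The wrist view matches the projected pin (315,145) and handle (243,144). The loop spans columns 296–327 with its end at (311,243), so its centre lies about 6 mm to the dock's -x of the pin. That fits the clip's leg offset of +6 mm.

Run:
```python
from h import *
c=calibration("wrist")
for uv in((311,244),(295,218),(327,218),(315,107),(315,145)):
    q=ray(c,uv,.078 if uv[1]==145 else .052)[:2]-O; print(uv,(q@X*1e3).round(1),(q@Y*1e3).round(1))
rel(dock(-91,-64,53));rel(dock(-91,-64,110))
```

```text
(311, 244) -94.9 -83.8
(295, 218) -108.7 -60.0
(327, 218) -80.5 -60.1
(315, 107) -90.2 31.9
(315, 145) -90.0 1.9
shift [ -7.1 146.7   5.1] rot [ 0.003 -0.005  0.001]
shift [-7.  89.7  4.9] rot [ 0.003 -0.005  0.001]
```

The arm was still settling between calibration and picture. I'll descend part-way, let it settle and re-measure.

drive_tool([
  {"x": -2, "y": 15, "z": 3, "rx": 0, "ry": 0, "rz": 0, "hand": 0.54},
  {"x": -4, "y": 30, "z": 4, "rx": 0, "ry": 0, "rz": 0, "hand": 0.54},
  {"x": -7, "y": 50, "z": 5, "rx": 0.003, "ry": -0.005, "rz": 0, "hand": 0.54},
  {"x": -7, "y": 70, "z": 5, "rx": 0.003, "ry": -0.005, "rz": 0, "hand": 0.54},
  {"x": -7, "y": 80, "z": 5, "rx": 0.003, "ry": -0.005, "rz": 0, "hand": 0.54},
  {"x": -7, "y": 80, "z": 5, "rx": 0.003, "ry": -0.005, "rz": 0, "hand": 0.54},
  {"x": -7, "y": 80, "z": 5, "rx": 0.003, "ry": -0.005, "rz": 0, "hand": 0.54},
  {"x": -7, "y": 80, "z": 5, "rx": 0.003, "ry": -0.005, "rz": 0, "hand": 0.54},
  {"x": -7, "y": 80, "z": 5, "rx": 0.003, "ry": -0.005, "rz": 0, "hand": 0.54},
  {"x": -7, "y": 80, "z": 5, "rx": 0.003, "ry": -0.005, "rz": 0, "hand": 0.54},
])

```text
time: 3.15
ee_pos: [0.5105, -0.1965, 0.1202]
orientation: [[0.909, 0.002, 0.416], [-0.416, -0.0, 0.909], [0.002, -1.0, 0.001]]
force: [0.4, 0.3, -0.5]
grip_width: 0.539
```

Run:
```python
from h import *
c=calibration("wrist");p,d=snapshot("wrist");K,R,t=(np.array(c[k]) for k in("camera_matrix","R","t"))
print(get_state()["ee_pos"])
P=cloud(c,d);q=P[...,:2]-O;dx=q@X*1e3;dy=q@Y*1e3;z=P[...,2]*1e3
def st(n,m): print(n,m.sum(),[np.nanpercentile(a[m],[2,50,98]).round(1).tolist() for a in(dx,dy,z)])
with np.errstate(all="ignore"):
    st("loop",(z>46)&(z<60)&(dy<-40)&(dy>-100)&(dx>-125)&(dx<-60))
    st("pin",(z>74)&(z<82)&(abs(dx+85)<20)&(abs(dy)<15))
    st("handle",(z>81)&(z<90)&(dx<-120)&(abs(dy)<40))
cv2.imwrite("pics/w2.png",p);rel(dock(-91,-64,53))
```

```text
[ 0.51039171 -0.19645475  0.12008841]
loop 1127 [[-106.9, -91.6, -78.2], [-86.0, -64.4, -40.9], [50.2, 52.6, 54.6]]
pin 790 [[-95.0, -86.9, -79.0], [-9.0, -1.3, 6.3], [76.0, 77.7, 79.0]]
handle 2068 [[-147.2, -141.1, -135.9], [-24.8, -0.1, 22.2], [81.5, 84.5, 86.0]]
shift [-0.3 67.1 -0.2] rot [-0.     0.001  0.001]
```

View pics/w2.png

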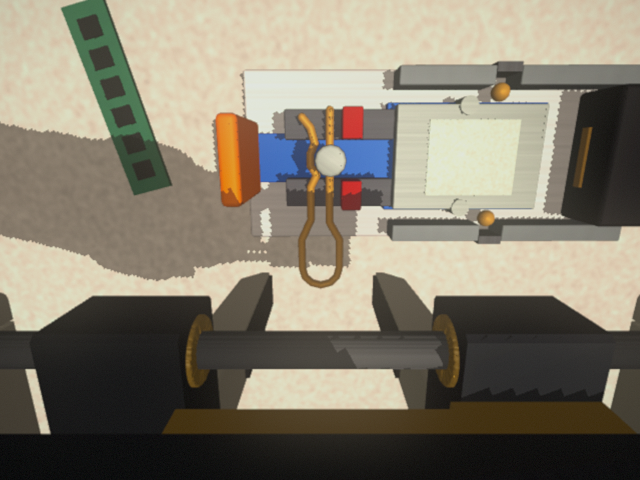

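This view shows the loop at columns 300–342, its end at row 287, and the pin at (330,160). The loop's dock x runs from -107 to -78, so its centre is about -92.5, its end about y -87 and its height 52.6. All of this is consistent, so I'll descend and grip.

drive_tool([
  {"x": -2, "y": 15, "z": 1, "rx": 0, "ry": 0, "rz": 0, "hand": 0.54},
  {"x": -2, "y": 30, "z": 1, "rx": 0, "ry": 0, "rz": 0, "hand": 0.54},
  {"x": -2, "y": 45, "z": 1, "rx": 0, "ry": 0, "rz": 0, "hand": 0.54},
  {"x": -2, "y": 58, "z": 1, "rx": 0, "ry": 0, "rz": 0, "hand": 0.54},
  {"x": -2, "y": 67, "z": 1, "rx": 0, "ry": 0, "rz": 0, "hand": 0.54},
  {"x": -2, "y": 67, "z": 1, "rx": 0, "ry": 0, "rz": 0, "hand": 0.54},
  {"x": -2, "y": 67, "z": 1, "rx": 0, "ry": 0, "rz": 0, "hand": 0.54},
  {"x": -2, "y": 67, "z": 1, "rx": 0, "ry": 0, "rz": 0, "hand": 0.2},
  {"x": -2, "y": 67, "z": 1, "rx": 0, "ry": 0, "rz": 0, "hand": 0.2},
  {"x": -2, "y": 67, "z": 1, "rx": 0, "ry": 0, "rz": 0, "hand": 0.2},
], force=45)

```text
time: 4.2
ee_pos: [0.5093, -0.1947, 0.0535]
orientation: [[0.91, 0.002, 0.416], [-0.416, -0.0, 0.91], [0.002, -1.0, 0.001]]
force: [1.3, -0.5, 0.5]
grip_width: 0.335
```

drive_tool([
  {"x": 0, "y": 0, "z": 0, "rx": 0, "ry": 0, "rz": 0, "hand": 0.2},
  {"x": 0, "y": 0, "z": 0, "rx": 0, "ry": 0, "rz": 0, "hand": 0.2},
  {"x": 0, "y": 0, "z": 0, "rx": 0, "ry": 0, "rz": 0, "hand": 0.2},
  {"x": 0, "y": 0, "z": -2, "rx": 0, "ry": 0, "rz": 0, "hand": 0.2},
  {"x": 0, "y": 0, "z": -5, "rx": 0, "ry": 0, "rz": 0, "hand": 0.2},
  {"x": 0, "y": 0, "z": -8, "rx": 0, "ry": 0, "rz": 0, "hand": 0.2},
  {"x": 0, "y": 0, "z": -11, "rx": 0, "ry": 0, "rz": 0, "hand": 0.2},
  {"x": 0, "y": 0, "z": -14, "rx": 0, "ry": 0, "rz": 0, "hand": 0.2},
  {"x": 0, "y": 0, "z": -17, "rx": 0, "ry": 0, "rz": 0, "hand": 0.2},
  {"x": 0, "y": 0, "z": -20, "rx": 0, "ry": 0, "rz": 0, "hand": 0.2},
])

```text
time: 5.2
ee_pos: [0.5012, -0.2136, 0.0536]
orientation: [[0.909, 0.003, 0.416], [-0.416, -0.001, 0.909], [0.003, -1.0, 0.0]]
force: [0.4, -0.0, 0.1]
grip_width: 0.302
```

The fingers stopped at 28 mm on the loop. I'll keep pulling straight.

drive_tool([
  {"x": 0, "y": 0, "z": -7, "rx": 0, "ry": 0, "rz": 0, "hand": 0.2},
  {"x": 0, "y": 0, "z": -14, "rx": 0, "ry": 0, "rz": 0, "hand": 0.2},
  {"x": 0, "y": 0, "z": -21, "rx": 0, "ry": 0, "rz": 0, "hand": 0.2},
  {"x": 0, "y": 0, "z": -28, "rx": 0, "ry": 0, "rz": 0, "hand": 0.2},
  {"x": 0, "y": 0, "z": -35, "rx": 0, "ry": 0, "rz": 0, "hand": 0.2},
  {"x": 0, "y": 0, "z": -42, "rx": 0, "ry": 0, "rz": 0, "hand": 0.2},
  {"x": 0, "y": 0, "z": -49, "rx": 0, "ry": 0, "rz": 0, "hand": 0.2},
  {"x": 0, "y": 0, "z": -56, "rx": 0, "ry": 0, "rz": 0, "hand": 0.2},
  {"x": 0, "y": 0, "z": -62, "rx": 0, "ry": 0, "rz": 0, "hand": 0.2},
  {"x": 0, "y": 0, "z": -62, "rx": 0, "ry": 0, "rz": 0, "hand": 0.2},
])

```text
time: 6.2
ee_pos: [0.4749, -0.271, 0.0536]
orientation: [[0.909, 0.003, 0.417], [-0.417, -0.001, 0.909], [0.003, -1.0, -0.0]]
force: [-0.1, 0.3, -0.4]
grip_width: 0.303
```

Run:
```python
from h import *
p,d=snapshot("wrist");cv2.imwrite("pics/w3.png",p)
s=get_state();print(s["grip_width"],s["ee_pos"])
```

```text
0.30849204207537134 [ 0.4751529  -0.27040741  0.05357946]
```

View pics/w3.png

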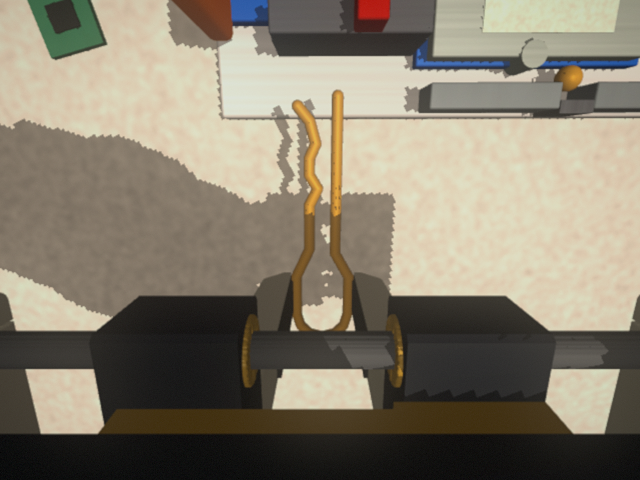

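The clip is held square in the jaws, with its straight leg's tip free at (337,95), well clear of the pin. Next I lift it and carry it to the tray.

Run:
```python
from h import *
rel([.655,.103,.19],np.radians(1.5));
```

```text
shift [   8.2 -136.3  414.4] rot [ 0.    -0.456  0.003]
```

drive_tool([
  {"x": 0, "y": -30, "z": 0, "rx": 0, "ry": 0, "rz": 0, "hand": 0.2},
  {"x": 0, "y": -65, "z": 0, "rx": 0, "ry": 0, "rz": 0, "hand": 0.2},
  {"x": 0, "y": -100, "z": 10, "rx": 0, "ry": 0, "rz": 0, "hand": 0.2},
  {"x": 1, "y": -130, "z": 35, "rx": 0, "ry": -0.03, "rz": 0, "hand": 0.2},
  {"x": 2, "y": -136, "z": 75, "rx": 0, "ry": -0.08, "rz": 0, "hand": 0.2},
  {"x": 3, "y": -136, "z": 118, "rx": 0, "ry": -0.14, "rz": 0, "hand": 0.2},
  {"x": 4, "y": -136, "z": 160, "rx": 0, "ry": -0.2, "rz": 0, "hand": 0.2},
  {"x": 5, "y": -136, "z": 203, "rx": 0, "ry": -0.26, "rz": 0, "hand": 0.2},
  {"x": 6, "y": -136, "z": 246, "rx": 0, "ry": -0.32, "rz": 0, "hand": 0.2},
  {"x": 7, "y": -136, "z": 288, "rx": 0, "ry": -0.38, "rz": 0, "hand": 0.2},
])

```text
time: 7.25
ee_pos: [0.6016, -0.0089, 0.1897]
orientation: [[0.999, 0.003, 0.046], [-0.046, -0.001, 0.999], [0.003, -1.0, -0.001]]
force: [0.0, -1.2, 0.0]
grip_width: 0.307
```

Run:
```python
from h import *
rel([.655,.103,.19],np.radians(1.5));
```

```text
shift [ 48.1  -0.3 114.3] rot [ 0.001 -0.073  0.003]
```

drive_tool([
  {"x": 15, "y": 0, "z": 36, "rx": 0, "ry": -0.03, "rz": 0, "hand": 0.2},
  {"x": 30, "y": 0, "z": 72, "rx": 0, "ry": -0.05, "rz": 0, "hand": 0.2},
  {"x": 42, "y": 0, "z": 100, "rx": 0, "ry": -0.073, "rz": 0, "hand": 0.2},
  {"x": 48, "y": 0, "z": 114, "rx": 0, "ry": -0.073, "rz": 0, "hand": 0.2},
  {"x": 48, "y": 25, "z": 114, "rx": 0, "ry": -0.073, "rz": 0, "hand": 0.2},
  {"x": 48, "y": 55, "z": 114, "rx": 0, "ry": -0.073, "rz": 0, "hand": 0.2},
  {"x": 48, "y": 80, "z": 114, "rx": 0, "ry": -0.073, "rz": 0, "hand": 0.2},
  {"x": 48, "y": 100, "z": 114, "rx": 0, "ry": -0.073, "rz": 0, "hand": 0.2},
  {"x": 48, "y": 110, "z": 114, "rx": 0, "ry": -0.073, "rz": 0, "hand": 0.2},
  {"x": 48, "y": 110, "z": 114, "rx": 0, "ry": -0.073, "rz": 0, "hand": 0.2},
])

```text
time: 8.25
ee_pos: [0.6542, 0.1019, 0.0786]
orientation: [[1.0, 0.0, -0.025], [0.025, -0.001, 1.0], [0.0, -1.0, -0.001]]
force: [-0.4, 0.3, -1.4]
grip_width: 0.305
```

Run:
```python
from h import *
p,d=snapshot("wrist");cv2.imwrite("pics/w4.png",p)
s=get_state();print(s["grip_width"],s["ee_pos"]);rel([.655,.103,.016],np.radians(1.5))
```

```text
0.30353185136889327 [0.65495568 0.10204353 0.0797082 ]
shift [-0.1 63.7  1. ] rot [ 0.001 -0.001  0.002]
```

View pics/w4.png

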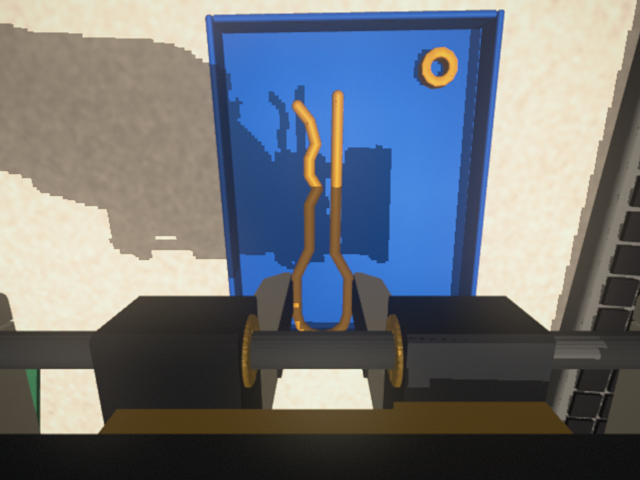

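The clip is over the tray's middle-left and the spacer at (440,67) is clear of it. Lowering and releasing.

drive_tool([
  {"x": 0, "y": 20, "z": 1, "rx": 0, "ry": 0, "rz": 0, "hand": 0.2},
  {"x": 0, "y": 38, "z": 1, "rx": 0, "ry": 0, "rz": 0, "hand": 0.2},
  {"x": 0, "y": 50, "z": 1, "rx": 0, "ry": 0, "rz": 0, "hand": 0.2},
  {"x": 0, "y": 58, "z": 1, "rx": 0, "ry": 0, "rz": 0, "hand": 0.2},
  {"x": 0, "y": 64, "z": 1, "rx": 0, "ry": 0, "rz": 0, "hand": 0.2},
  {"x": 0, "y": 64, "z": 1, "rx": 0, "ry": 0, "rz": 0, "hand": 0.2},
  {"x": 0, "y": 64, "z": 1, "rx": 0, "ry": 0, "rz": 0, "hand": 0.2},
  {"x": 0, "y": 64, "z": 1, "rx": 0, "ry": 0, "rz": 0, "hand": 0.5},
  {"x": 0, "y": 64, "z": 1, "rx": 0, "ry": 0, "rz": 0, "hand": 0.5},
  {"x": 0, "y": 64, "z": 1, "rx": 0, "ry": 0, "rz": 0, "hand": 0.5},
])

```text
time: 9.3
ee_pos: [0.6553, 0.1031, 0.0161]
orientation: [[1.0, 0.003, -0.026], [0.026, -0.001, 1.0], [0.003, -1.0, -0.001]]
force: [-0.8, -0.1, -0.6]
grip_width: 0.485
```

drive_tool([
  {"x": 0, "y": 0, "z": 0, "rx": 0, "ry": 0, "rz": 0, "hand": 0.5},
  {"x": 0, "y": -15, "z": 0, "rx": 0, "ry": 0, "rz": 0, "hand": 0.5},
  {"x": 0, "y": -45, "z": 0, "rx": 0, "ry": 0, "rz": 0, "hand": 0.5},
  {"x": 0, "y": -80, "z": 0, "rx": 0, "ry": 0, "rz": 0, "hand": 0.5},
  {"x": 0, "y": -120, "z": 0, "rx": 0, "ry": 0, "rz": 0, "hand": 0},
  {"x": 0, "y": -150, "z": 0, "rx": 0, "ry": 0, "rz": 0, "hand": 0},
  {"x": 0, "y": -170, "z": 0, "rx": 0, "ry": 0, "rz": 0, "hand": 0},
  {"x": 0, "y": -170, "z": 0, "rx": 0, "ry": 0, "rz": 0, "hand": 0},
  {"x": 0, "y": -170, "z": 0, "rx": 0, "ry": 0, "rz": 0, "hand": 0},
  {"x": 0, "y": -170, "z": 0, "rx": 0, "ry": 0, "rz": 0, "hand": 0},
])

```text
time: 10.3
ee_pos: [0.6541, 0.1032, 0.1853]
orientation: [[1.0, 0.001, -0.026], [0.026, -0.001, 1.0], [0.001, -1.0, -0.001]]
force: [-0.3, -0.6, -0.8]
grip_width: 0.037
```

Run:
```python
from h import *
p,d=snapshot("wrist");cv2.imwrite("pics/w5.png",p)
s=get_state();print(s["grip_width"],s["ee_pos"]);print(dock(-185,0,0));rel(dock(-185,0,170));
```

```text
0.01688545156756989 [0.65413849 0.103208   0.18500509]
[ 0.45129132 -0.09918805  0.        ]
shift [-208.    15.1 -197.1] rot [0.001 0.455 0.001]
```

View pics/w5.png

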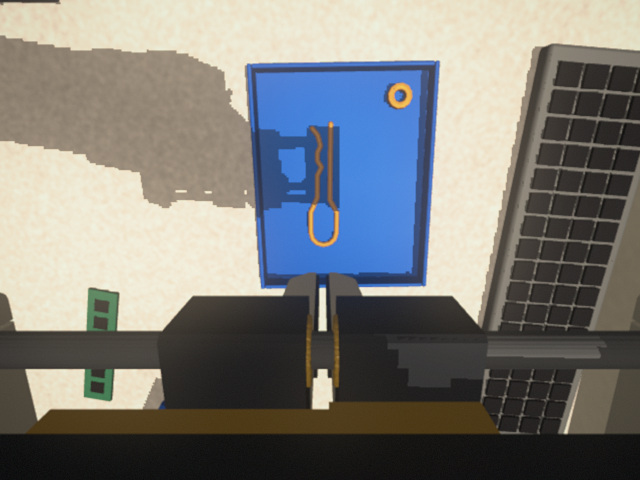

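The clip lies flat in the tray (loop at (323,225), tips at row 123) and the spacer is untouched. Next I go behind the handle.

drive_tool([
  {"x": -25, "y": 0, "z": -24, "rx": 0, "ry": 0.06, "rz": 0, "hand": 0},
  {"x": -55, "y": 5, "z": -52, "rx": 0, "ry": 0.13, "rz": 0, "hand": 0},
  {"x": -85, "y": 10, "z": -80, "rx": 0, "ry": 0.2, "rz": 0, "hand": 0},
  {"x": -115, "y": 15, "z": -109, "rx": 0, "ry": 0.27, "rz": 0, "hand": 0},
  {"x": -145, "y": 15, "z": -137, "rx": 0, "ry": 0.34, "rz": 0, "hand": 0},
  {"x": -175, "y": 15, "z": -166, "rx": 0, "ry": 0.4, "rz": 0, "hand": 0},
  {"x": -198, "y": 15, "z": -187, "rx": 0, "ry": 0.455, "rz": 0, "hand": 0},
  {"x": -208, "y": 15, "z": -197, "rx": 0, "ry": 0.455, "rz": 0, "hand": 0},
  {"x": -208, "y": 15, "z": -197, "rx": 0, "ry": 0.455, "rz": 0, "hand": 0},
  {"x": -208, "y": 15, "z": -197, "rx": 0, "ry": 0.455, "rz": 0, "hand": 0},
])

```text
time: 11.35
ee_pos: [0.4524, -0.0985, 0.17]
orientation: [[0.91, 0.001, 0.415], [-0.415, -0.001, 0.91], [0.001, -1.0, -0.001]]
force: [-0.3, 0.6, -0.5]
grip_width: 0.004
```

Run:
```python
from h import *
c=calibration("wrist");p,d=snapshot("wrist")
P=cloud(c,d);q=P[...,:2]-O;dx=q@X*1e3;dy=q@Y*1e3;z=P[...,2]*1e3
with np.errstate(all="ignore"):
    m=(z>81)&(z<90)&(dx<-110)&(dx>-160)&(abs(dy)<40);print(m.sum(),[np.nanpercentile(a[m],[2,50,98]).round(1).tolist() for a in(dx,dy,z)] if m.any() else 0)
print(get_state()["ee_pos"]);rel(dock(-185,0,50))
```

```text
1078 [[-147.6, -142.4, -136.3], [-23.9, 0.3, 22.7], [81.7, 84.4, 86.0]]
[ 0.45267687 -0.09818249  0.16995939]
shift [ -1.  120.   -1.4] rot [0.001 0.002 0.002]
```

The handle is still at dock x -147.6 to -136, centred in y. Descending behind it.

drive_tool([
  {"x": -1, "y": 25, "z": -1, "rx": 0, "ry": 0, "rz": 0, "hand": 0},
  {"x": -1, "y": 50, "z": -1, "rx": 0, "ry": 0, "rz": 0, "hand": 0},
  {"x": -1, "y": 75, "z": -1, "rx": 0, "ry": 0, "rz": 0, "hand": 0},
  {"x": -1, "y": 100, "z": -1, "rx": 0, "ry": 0, "rz": 0, "hand": 0},
  {"x": -1, "y": 115, "z": -1, "rx": 0, "ry": 0, "rz": 0, "hand": 0},
  {"x": -1, "y": 120, "z": -1, "rx": 0, "ry": 0, "rz": 0, "hand": 0},
  {"x": -1, "y": 120, "z": -1, "rx": 0, "ry": 0, "rz": 0, "hand": 0},
  {"x": 2, "y": 120, "z": -1, "rx": 0, "ry": 0, "rz": 0, "hand": 0},
  {"x": 5, "y": 120, "z": -1, "rx": 0, "ry": 0, "rz": 0, "hand": 0},
  {"x": 8, "y": 120, "z": -1, "rx": 0, "ry": 0, "rz": 0, "hand": 0},
])

```text
time: 12.4
ee_pos: [0.4606, -0.1026, 0.0507]
orientation: [[0.91, 0.003, 0.414], [-0.414, -0.002, 0.91], [0.003, -1.0, -0.0]]
force: [-0.8, -0.5, 0.2]
grip_width: 0.004
```

drive_tool([
  {"x": 3, "y": 0, "z": 0, "rx": 0, "ry": 0, "rz": 0, "hand": 0},
  {"x": 6, "y": 0, "z": 0, "rx": 0, "ry": 0, "rz": 0, "hand": 0},
  {"x": 9, "y": 0, "z": 0, "rx": 0, "ry": 0, "rz": 0, "hand": 0},
  {"x": 12, "y": 0, "z": 0, "rx": 0, "ry": 0, "rz": 0, "hand": 0},
  {"x": 15, "y": 0, "z": 0, "rx": 0, "ry": 0, "rz": 0, "hand": 0},
  {"x": 18, "y": 0, "z": 0, "rx": 0, "ry": 0, "rz": 0, "hand": 0},
  {"x": 21, "y": 0, "z": 0, "rx": 0, "ry": 0, "rz": 0, "hand": 0},
  {"x": 24, "y": 0, "z": 0, "rx": 0, "ry": 0, "rz": 0, "hand": 0},
  {"x": 27, "y": 0, "z": 0, "rx": 0, "ry": 0, "rz": 0, "hand": 0},
  {"x": 29, "y": 0, "z": 0, "rx": 0, "ry": 0, "rz": 0, "hand": 0},
])

```text
time: 13.4
ee_pos: [0.4872, -0.1147, 0.0507]
orientation: [[0.91, 0.003, 0.414], [-0.414, -0.002, 0.91], [0.003, -1.0, -0.0]]
force: [-0.7, 0.5, 0.2]
grip_width: 0.002
```

```bash
cat > hd.py <<'E'
from h import *
s=get_state();e=np.array(s["ee_pos"])[:2]-O;print("tcp dock",e@X*1e3,e@Y*1e3,"f",np.array(s["force"]).round(1))
c=calibration("wrist");p,d=snapshot("wrist")
P=cloud(c,d);q=P[...,:2]-O;dx=q@X*1e3;dy=q@Y*1e3;z=P[...,2]*1e3
with np.errstate(all="ignore"):
    for n,m in(("handle",(z>81)&(z<90)&(dx<-95)&(dx>-160)&(abs(dy)<40)),("pin",(z>74)&(z<81)&(abs(dx+70)<30)&(abs(dy)<12))):
        print(n,m.sum(),[np.nanpercentile(a[m],[2,50,98]).round(1).tolist() for a in(dx,dy,z)] if m.any() else 0)
E
python3 hd.py
```

```text
tcp dock -145.89061605162323 0.869564630932462 f [-0.7  0.5  0.2]
handle 734 [[-148.9, -125.9, -119.2], [8.5, 19.6, 23.5], [81.4, 84.2, 87.8]]
pin 925 [[-78.0, -70.7, -61.9], [-2.1, 2.4, 7.2], [74.4, 77.5, 78.8]]
```

The carrier has moved about 15 mm, to the start of the detent. I'll push on through it slowly.

drive_tool([
  {"x": 2, "y": 0, "z": 0, "rx": 0, "ry": 0, "rz": 0, "hand": 0},
  {"x": 4, "y": 0, "z": 0, "rx": 0, "ry": 0, "rz": 0, "hand": 0},
  {"x": 6, "y": 0, "z": 0, "rx": 0, "ry": 0, "rz": 0, "hand": 0},
  {"x": 8, "y": 0, "z": 0, "rx": 0, "ry": 0, "rz": 0, "hand": 0},
  {"x": 10, "y": 0, "z": 0, "rx": 0, "ry": 0, "rz": 0, "hand": 0},
  {"x": 11, "y": 0, "z": 0, "rx": 0, "ry": 0, "rz": 0, "hand": 0},
  {"x": 12, "y": 0, "z": 0, "rx": 0, "ry": 0, "rz": 0, "hand": 0},
  {"x": 13, "y": 0, "z": 0, "rx": 0, "ry": 0, "rz": 0, "hand": 0},
  {"x": 13, "y": 0, "z": 0, "rx": 0, "ry": 0, "rz": 0, "hand": 0},
  {"x": 13, "y": 0, "z": 0, "rx": 0, "ry": 0, "rz": 0, "hand": 0},
])

```text
time: 14.45
ee_pos: [0.4974, -0.1193, 0.0507]
orientation: [[0.91, -0.0, 0.414], [-0.414, 0.0, 0.91], [-0.0, -1.0, -0.0]]
force: [-6.4, 3.3, 4.9]
grip_width: 0.004
```

```bash
python3 hd.py
```

```text
tcp dock -134.6652304631597 0.8809715583566458 f [-6.4  3.3  4.9]
handle 732 [[-137.3, -114.6, -107.8], [8.5, 19.6, 23.4], [81.4, 84.2, 88.0]]
pin 906 [[-66.7, -59.6, -50.8], [-1.8, 2.7, 7.3], [74.3, 77.5, 78.8]]
```

There is 7 N of contact and about 27–28 mm of travel. A few more millimetres will show whether it is against the stop.

drive_tool([
  {"x": 1, "y": 0, "z": 0, "rx": 0, "ry": 0, "rz": 0, "hand": 0},
  {"x": 2, "y": 0, "z": 0, "rx": 0, "ry": 0, "rz": 0, "hand": 0},
  {"x": 2, "y": 0, "z": 0, "rx": 0, "ry": 0, "rz": 0, "hand": 0},
  {"x": 3, "y": 0, "z": 0, "rx": 0, "ry": 0, "rz": 0, "hand": 0},
  {"x": 3, "y": 0, "z": 0, "rx": 0, "ry": 0, "rz": 0, "hand": 0},
  {"x": 4, "y": 0, "z": 0, "rx": 0, "ry": 0, "rz": 0, "hand": 0},
  {"x": 4, "y": 0, "z": 0, "rx": 0, "ry": 0, "rz": 0, "hand": 0},
  {"x": 4, "y": 0, "z": 0, "rx": 0, "ry": 0, "rz": 0, "hand": 0},
  {"x": 4, "y": 0, "z": 0, "rx": 0, "ry": 0, "rz": 0, "hand": 0},
  {"x": 4, "y": 0, "z": 0, "rx": 0, "ry": 0, "rz": 0, "hand": 0},
])

```text
time: 15.5
ee_pos: [0.4973, -0.1192, 0.0506]
orientation: [[0.911, -0.007, 0.413], [-0.413, 0.003, 0.911], [-0.007, -1.0, 0.0]]
force: [-12.4, 5.9, 12.7]
grip_width: 0.004
```

```bash
python3 hd.py
```

```text
tcp dock -134.8458651418704 0.9094954862349449 f [-12.4   5.9  12.7]
handle 734 [[-137.4, -114.7, -107.9], [8.6, 19.6, 23.5], [81.2, 84.2, 88.0]]
pin 893 [[-66.7, -59.6, -50.9], [-1.6, 2.7, 7.3], [74.3, 77.5, 78.9]]
```

It is hard against the stop: the force doubled with no motion. Backing off and lifting away.

drive_tool([
  {"x": -5, "y": 0, "z": 0, "rx": 0, "ry": 0, "rz": 0, "hand": 0},
  {"x": -12, "y": 0, "z": 0, "rx": 0, "ry": 0, "rz": 0, "hand": 0},
  {"x": -22, "y": 0, "z": 0, "rx": 0, "ry": 0, "rz": 0, "hand": 0},
  {"x": -32, "y": 0, "z": 0, "rx": 0, "ry": 0, "rz": 0, "hand": 0},
  {"x": -35, "y": -20, "z": 0, "rx": 0, "ry": 0, "rz": 0, "hand": 0},
  {"x": -35, "y": -60, "z": 0, "rx": 0, "ry": 0, "rz": 0, "hand": 0},
  {"x": -35, "y": -100, "z": 0, "rx": 0, "ry": 0, "rz": 0, "hand": 0},
  {"x": -35, "y": -140, "z": 0, "rx": 0, "ry": 0, "rz": 0, "hand": 0},
  {"x": -35, "y": -150, "z": 0, "rx": 0, "ry": 0, "rz": 0, "hand": 0},
  {"x": -35, "y": -150, "z": 0, "rx": 0, "ry": 0, "rz": 0, "hand": 0},
])

```text
time: 16.55
ee_pos: [0.467, -0.1049, 0.202]
orientation: [[0.911, -0.003, 0.412], [-0.412, 0.004, 0.911], [-0.004, -1.0, 0.002]]
force: [-0.6, -0.4, -0.6]
grip_width: 0.003
```

```bash
python3 hd.py
python3 - <<'E'
from h import *
p,d=snapshot("scene");cv2.imwrite("pics/s2.png",cv2.resize(p[200:370,230:450],None,fx=3.5,fy=3.5))
E
```

```text
tcp dock -168.3538903141708 1.298437669012919 f [-0.6 -0.4 -0.6]
handle 879 [[-118.9, -113.5, -107.3], [-24.2, 0.2, 22.8], [81.7, 84.5, 85.8]]
pin 359 [[-66.4, -58.6, -50.8], [-8.8, -0.8, 7.0], [75.1, 77.5, 79.0]]
```

View pics/s2.png

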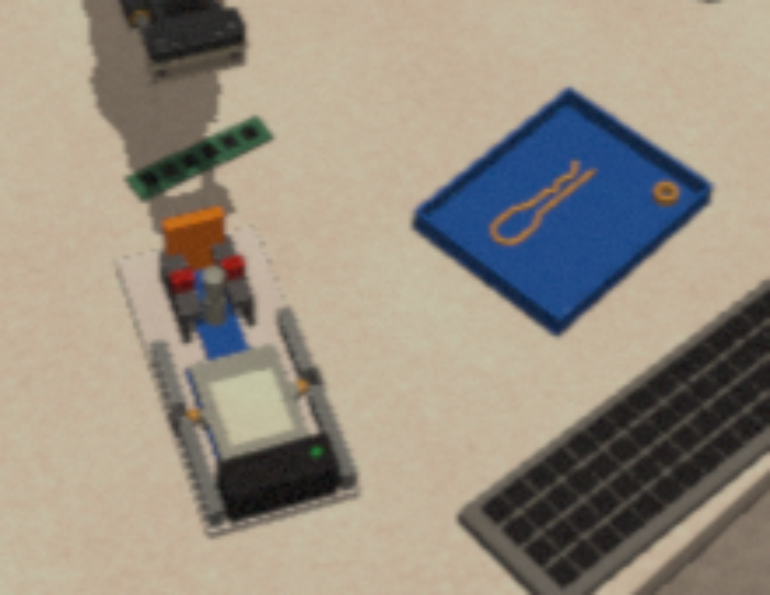

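The carrier stays home after release: the handle moved 28.9 mm and the pin 28.3 mm. The clip is in the tray at (540,205) of the crop.

```bash
python3 -c "from cell import *;print(close_job())"
```

```text
the job is handed in; nothing more can be done
None
```

The job is done and handed in at about 17 s of the 54 s allowed. I pulled the clip straight out of the pin, laid it flat in the blue tray, then pushed the carrier by its orange handle until it was home.

**Checks that passed:**
- **Carrier:** With the arm backed off, the handle measured 28.9 mm of travel and the pin 28.3 mm, against a nominal 29 mm. Pushing harder, from about 7 to 14 N along the push, gave no more motion.
- **Clip:** It lies inside the tray, away from the walls, and the spacer looked unmoved.
- **Bystanders:** I moved none of them. The last picture showed only the memory module, which looked undisturbed; I did not check the others again.

**What went wrong or disagreed:**
- My first move call was refused because the rows left out some keys. Nothing moved.
- The first wrist measurement disagreed with the top view by about 5 mm because the arm was still settling. Measuring again once it had settled brought them to within about 2 mm.

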